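# Rebuild the sample carousel on its spindle

### The job

The analyser's sample carousel has been taken apart for cleaning; put it back together on the upright spindle of its drive unit: the steel collar first, then the blue carousel with its hub up, then the yellow clamp ring. Guide each part down the spindle rather than letting it drop, until it sits flat and fully home on what is beneath it. Leave the old black ring and everything else on the bench as they are.

Things in the scene. Friction and masses are not known exactly. Their poses are not given: they have to be found in the camera images.
- drive: Carousel drive unit, fixed to the table: white box 150 x 150 mm, its top 30 mm above the table. Origin under its centre at table height, z up. On its centre is a round steel seat plate (60 mm diameter, top 36 mm above the table) with an upright dark spindle.
- seat (a point): Centre of the top of the seat plate, on the spindle's axis, 36 mm above the table; z up along the spindle. The plain collar rests here.
- spindle_tip (a point): Top of the spindle, 54 mm above the seat. The spindle is a solid fixed post 21 mm in diameter; its top 8 mm taper to 13 mm.
- collar: Plain steel-grey collar: outer diameter 50 mm, bore 24 mm, 12 mm high, about 0.1 kg, lying flat on the mat. Origin at the centre of its underside, z up along the bore.
- carousel: Blue sample carousel: flat disc 110 mm in diameter and 7 mm thick with ten dark wells, and on it a raised hub, 44 mm in diameter, whose top is 22 mm above the disc's underside; bore 24 mm right through. About 0.12 kg. Lies hub up on the mat. Origin at the centre of its underside, z up along the bore.
- clamp: Yellow clamp ring with black grip ribs: outer diameter 50 mm (52 mm over the ribs, which are look only), bore 24 mm, 14 mm high, about 0.05 kg, lying flat on the mat. Origin at the centre of its underside, z up along the bore.
- mat: Grey mat fixed to the table, 270 x 280 mm, 4 mm thick; collar, carousel and clamp ring lie on it in any arrangement, at least 110 mm between centres. Origin under its centre at table height.
- cup: Bystander: small white open sample cup, 20 mm diameter, 24 mm high, on the mat's far edge. Origin at the centre of its underside.
- brush: Bystander: green cleaning brush, 90 mm long, lying on the mat's far edge. Origin on its underside.
- old_ring: Bystander: old black ring, 50 mm diameter, 14 mm high, bore 24 mm, lying on the table at the right; not to be used. Origin at the centre of its underside.
- screwdriver: Bystander: screwdriver with a red handle, 170 mm long, lying on the table at the left. Origin on its underside.
- bottle: Bystander: white bottle, 56 mm diameter, 140 mm high, on the left of the table. Origin at the centre of its underside.
- beaker: Bystander: glass beaker, 68 mm diameter, 85 mm high, on the right of the table. Origin at the centre of its underside.
Mind the look-alikes: they are no part of the job. Leave any purple look-alike of the collar alone.

How it is judged:
On the way, in this order (a step that is already met when the one before it is completed fails the run):
1. the steel collar is home on the seat (z of collar in the frame of seat between -0.0025 and 0.0025 m and horizontal distance between collar and seat below 0.004 m and angle between collar's own z axis and vertical below 0.08 rad), for 0.2 s.
2. the blue carousel is home on the collar (all of step 1 and z of carousel in the frame of collar between 0.0095 and 0.0145 m and horizontal distance between carousel and seat below 0.004 m and angle between carousel's own z axis and vertical below 0.08 rad), for 0.2 s.
At the end, for the whole second after the job is handed in: On the spindle from below: steel collar on the seat, blue carousel (hub up) on the collar, yellow clamp ring on the carousel's hub. Each is within 2.5 mm of its fully home height on the part beneath, within 4 mm of the spindle's axis, tilted less than 0.08 rad, and at rest (under 0.02 m/s) (all of step 2 and z of clamp in the frame of carousel between 0.0195 and 0.0245 m and horizontal distance between clamp and seat below 0.004 m and angle between clamp's own z axis and vertical below 0.08 rad and linear speed of each of collar, carousel, clamp below 0.02 m/s); the robot touches nothing.
It fails at once if the steel collar was let drop down the spindle (faster than 0.4 m/s while round it) (horizontal distance between collar and seat below 0.006 m and z of collar in the frame of seat below 0.054 m and linear speed of collar above 0.4 m/s).
It fails at once if the blue carousel was let drop down the spindle (faster than 0.4 m/s while round it) (horizontal distance between carousel and seat below 0.006 m and z of carousel in the frame of seat below 0.054 m and linear speed of carousel above 0.4 m/s).
It fails at once if the yellow clamp ring was let drop down the spindle (faster than 0.4 m/s while round it) (horizontal distance between clamp and seat below 0.006 m and z of clamp in the frame of seat below 0.054 m and linear speed of clamp above 0.4 m/s).
It fails at once if a bystander was moved by more than 30 mm (distance of any of cup, brush, old_ring, screwdriver, bottle, beaker from where it was at the start of the episode above 0.03 m).
It fails at once if the sample cup, bottle or beaker was tipped over (angle between any of cup, bottle, beaker's own z axis and vertical above 0.7 rad).
It also fails if it takes over 72 s, if anything falls off the work surface, if the arm or the gripper's body presses on something with over 40 N, if the wrist force passes 120 N, or if a joint passes its speed limit or range.

### The arm

A 6-joint arm with a two-finger parallel gripper is mounted at the origin on the work surface. World frame = base frame: x ahead of the robot, y to its left, z up, the work surface at z = 0. Lengths are in m, angles in rad, forces in N, time in s.
With the tool pointing down it reaches from about 0.375 to 0.925 m from the base axis. Payload 5.7 kg.
Tool frame: the origin (TCP) lies midway between the tips of the shut fingers; the grasp point (between the pads) lies 19 mm behind it; z points along the fingers, y is the line along which they close (so a half turn about z gives the same grasp; the last joint's range is limited). The gripper opens to 88 mm and grips with 3 to 60 N. Pads are 20 mm wide; open, the fingers measure 115 mm over their backs; the gripper's body (75 mm by 178 mm) begins 61 mm behind the grasp point.
Start: joints at [0.991, 0.359, 1.51, -0, 1.272, -0.115], TCP at [0.269, 0.536, 0.223] pointing down, gripper open.
Joint ranges: [-2.97, 2.97], [-1.01, 2.36], [0.21, 2.38], [-0.96, 4.11], [0.2, 2.71], [-2.98, 2.98]. Speed limits (rad/s): [2.39, 2.39, 3.14, 3.14, 3.14, 3.14].

### API

Orientations are given as a unit quaternion [x, y, z, w].
In Python, from bench import move_ptp, servo_line, goto_joints, move_gripper, sleep, inverse_kinematics, capture, PlanningError, close_job, spot_in, silhouettes, current_clock, current_joint_pos, current_qvel, current_joint_torque, current_position, current_orientation, current_force, current_torque, current_finger_gap, current_grip_force gives the robot as it stands. Calls block until the motion is done:
- move_ptp(position, orientation): joint-space move of the TCP to a pose.
- servo_line(position, orientation=None, rate=0.15, contact_N=None): straight line of the TCP; orientation=None keeps the orientation; rate is the mean speed in m/s. With contact_N (N) it stops when the force on the tool has changed by that much, and returns True; else False.
- goto_joints(angles): joint-space move.
- move_gripper(opening): finger opening in m; the grip force is fixed at half the most; returns when the fingers have stopped.
- sleep(seconds).
- inverse_kinematics(position, orientation): joint angles nearest the present ones, or None.
- capture(name): name is "scene" or "top" or "wrist"; returns a dict with "image" (400x640x3 uint8, blue, green, red), "range_z" (400x640 float32, m along the optical axis (not along the pixel's ray), 0 where there is no reading), "intrinsics" (3x3 intrinsics, pixels), "R" (3x3) and "t" (3): a world point X has camera coordinates R X + t. Camera axes: x right, y down, z forward; pixel columns grow to the right and rows downward; lengths in m; the calibration is good to about 2 mm. A picture is of the moment at which its call begins.
A pose or a line that the arm cannot do raises PlanningError and nothing moves.
- close_job(): hands the job in; it is judged then, once.
Trained networks look in the newest picture that a camera, given by its name, has taken for a name from the list of things; names that differ only in an ending like _2 or _b are one class to them, and where a whole thing is asked for, a point or a joint stands for the part that bears it (a point fixed in the world has none). Each returns a list of dicts, best first, with "conf" (0 to 1); they miss things now and then, are a little off and sometimes report something else, mostly with a low value. They report only what shows in the picture. A call takes as long as a camera call. They do not tell look-alikes from the thing itself.
- spot_in(camera, query): "xy" ([column, row] in pixels, amid what is visible of it).
- silhouettes(camera, query): "region" (400x640 bool, what is visible of it) and "xy" ([column, row] in pixels, amid what is visible of it).
Readings, each from a call of its own:
- current_clock(): time.
- current_joint_pos(): joint angles.
- current_qvel(): joint speeds.
- current_joint_torque(): joint torques, N m.
- current_position(): TCP position.
- current_orientation(): TCP orientation.
- current_force(): force on the tool from outside, world axes, zero at the start.
- current_torque(): the same for the moment, N m.
- current_finger_gap(): finger opening in m.
- current_grip_force(): force on a finger pad.
Only numpy, scipy, OpenCV 4.12 (cv2) and the standard library are available. Lean on these libraries where they do the work, as an engineer would, in place of code of your own. Each camera call takes 0.05 s, during which the arm holds its last target. There are 200 camera calls.

## Working session

There is one attempt and no reset: what is moved stays moved. The work goes in short steps, each a Python script; the robot and the scene stay as the last script left them, time stands still between calls to the robot, and variables do not carry over. Pictures are saved under pics/ and viewed, at most 10 in all, crops included, and the job is handed in when it is done.

```bash
mkdir -p pics; ls
cat > h.py <<'E'
import numpy as np, cv2
from bench import *
def world(c,u,v,z):
    K,R,t=c["intrinsics"],c["R"],c["t"]
    d=R.T@np.linalg.inv(K)@np.array([u,v,1.0]); o=-R.T@t
    return o+d*(z-o[2])/d[2]
def cloud(c,mask=None):
    K,R,t=c["intrinsics"],c["R"],c["t"]; Z=c["range_z"]
    m=Z>0 if mask is None else (Z>0)&mask
    v,u=np.nonzero(m); z=Z[m]
    P=np.linalg.inv(K)@np.vstack([u*z,v*z,z])
    return (R.T@(P-t[:,None])).T,u,v
E
python3 - <<'E'
from h import *
for n in ("top","scene"):
    c=capture(n); cv2.imwrite(f"pics/{n}0.png",c["image"])
    print(n,-c["R"].T@c["t"])
    for q in ("collar","carousel","clamp","drive","old_ring","cup","brush","bottle","beaker"):
        for s in silhouettes(n,q):
            P,_,_=cloud(c,s["region"]); 
            print(q,round(s["conf"],2),np.round(s["xy"]),np.round(np.median(P,0),3) if len(P) else None, np.round(np.percentile(P[:,2],95),3) if len(P) else None,np.median(c["image"][s["region"]],0))
E
```

```text
pics
top [0.31929548 0.01643896 1.13787201]
collar 0.72 [208. 250.] [0.377 0.348 0.011] 0.014 [107.  58.  90.]
collar 0.71 [250. 263.] [0.341 0.222 0.011] 0.014 [111.   57.5  93. ]
carousel 0.79 [286. 173.] [0.63 0.16 0.01] 0.025 [81. 53. 37.]
clamp 0.69 [298. 218.] [0.498 0.106 0.017] 0.021 [ 54. 122. 121.]
drive 0.9 [395. 212.] [ 0.544 -0.173  0.03 ] 0.037 [140. 136. 134.]
old_ring 0.51 [486. 260.] [ 0.42  -0.451  0.014] 0.018 [34. 35. 35.]
old_ring 0.19 [487. 195.] [ 0.616 -0.448  0.051] 0.085 [97. 97. 95.]
brush 0.62 [312. 161.] [0.679 0.076 0.022] 0.026 [88.5 96.  88. ]
bottle 0.94 [193. 162.] [0.61  0.419 0.088] 0.139 [84. 76. 77.]
beaker 0.55 [485. 196.] [ 0.616 -0.449  0.05 ] 0.085 [98. 97. 95.]
beaker 0.45 [283. 174.] [0.631 0.16  0.011] 0.025 [81. 53. 35.]
beaker 0.22 [391. 211.] [ 0.544 -0.173  0.03 ] 0.037 [140. 136. 134.]
scene [0.88256148 0.67243421 0.80880332]
collar 0.77 [364. 277.] [0.517 0.234 0.016] 0.019 [88. 92. 92.]
collar 0.76 [419. 250.] [0.34  0.227 0.012] 0.015 [86. 33. 69.]
collar 0.66 [436. 294.] [0.379 0.351 0.012] 0.015 [84.  31.5 69. ]
carousel 0.23 [236. 140.] [ 0.613 -0.419  0.061] 0.086 [93.  97.  94.5]
clamp 0.49 [344. 244.] [0.498 0.113 0.018] 0.021 [ 32. 120. 120.]
drive 0.77 [285. 189.] [ 0.554 -0.157  0.031] 0.047 [131. 139. 137.]
cup 0.47 [309. 314.] [0.689 0.261 0.021] 0.028 [76. 82. 86.]
brush 0.7 [276. 258.] [0.681 0.085 0.023] 0.027 [76.5 84.  78. ]
bottle 0.78 [377. 355.] [0.628 0.443 0.092] 0.14 [80. 73. 77.]
bottle 0.51 [346. 242.] [0.498 0.113 0.018] 0.021 [ 32. 122. 123.]
beaker 0.75 [237. 140.] [ 0.612 -0.419  0.061] 0.086 [94. 98. 95.]
```

View pics/top0.png

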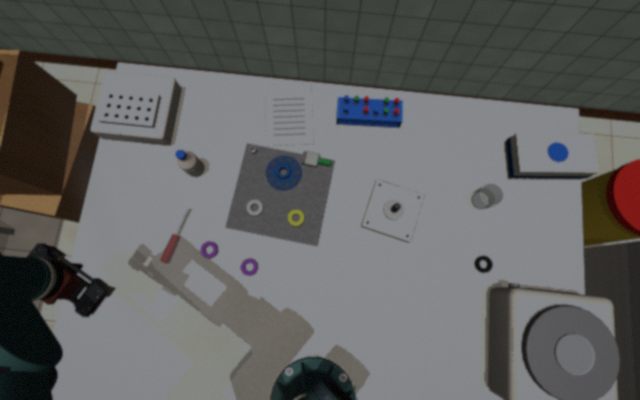

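View pics/scene0.png

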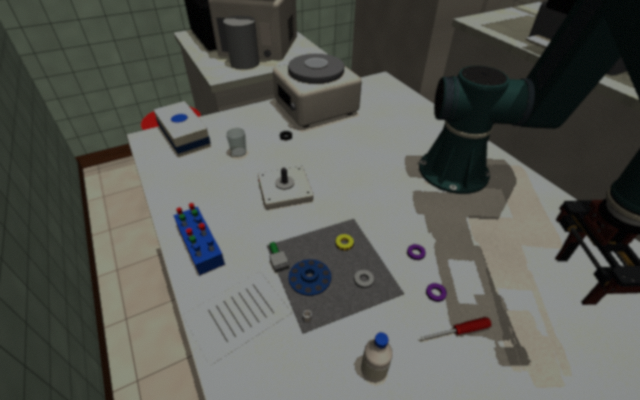

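Top view: the steel-grey collar is at (254,207). It could be mistaken for the purple rings at (209,249) and (250,267), the yellow clamp at (296,217) or the old black ring at (484,264). The carousel is at (284,172), the spindle at (395,209), the cup at (254,150) and the brush at (318,160). I pick the grey ring on the mat, about (0.517, 0.234), and check it up close with the wrist camera.

```bash
cat >> h.py <<'E'
from scipy.spatial.transform import Rotation as Ro
def down(psi):
    return Ro.from_matrix(np.array([[np.cos(psi),np.sin(psi),0],[np.sin(psi),-np.cos(psi),0],[0,0,-1]])).as_quat()
def circ(P,z,tol=.003):
    """outer circle fit of points around height z"""
    Q=P[abs(P[:,2]-z)<tol][:,:2].astype(np.float32)
    return cv2.minEnclosingCircle(Q),len(Q)
E
python3 - <<'E'
from h import *
print("cur",Ro.from_quat(current_orientation()).as_matrix().round(2).tolist())
for p in ((.517,.234),(.63,.16),(.498,.108),(.544,-.173)):
    for s in (-1.57,0,1.57,3.14):
        for z in (.02,.25):
            q=inverse_kinematics([*p,z],down(s)); print(p,s,z,None if q is None else np.round(q,2))
move_ptp([.517,.234,.28],down(0)) if inverse_kinematics([.517,.234,.28],down(0)) is not None else print("no")
c=capture("wrist"); cv2.imwrite("pics/w1.png",c["image"])
print("cam",-c["R"].T@c["t"],c["R"].round(2).tolist(),c["intrinsics"][0,0],current_clock())
for q in ("collar","carousel","clamp"):
    for s in silhouettes("wrist",q):
        P,_,_=cloud(c,s["region"]); print(q,s["conf"],np.round(s["xy"]),np.median(P,0).round(4),np.median(c["image"][s["region"]],0), P.min(0).round(3),P.max(0).round(3))
E
```

```text
cur [[-0.89, 0.45, 0.0], [0.45, 0.89, -0.0], [-0.0, -0.0, -1.0]]
(0.517, 0.234) -1.57 0.02 [ 0.3   0.57  1.77 -0.    0.81 -2.84]
(0.517, 0.234) -1.57 0.25 [ 0.3   0.29  1.55 -0.    1.31 -2.84]
(0.517, 0.234) 0 0.02 [ 0.3   0.57  1.77 -0.    0.81  1.87]
(0.517, 0.234) 0 0.25 [ 0.3   0.29  1.55 -0.    1.31  1.87]
(0.517, 0.234) 1.57 0.02 [ 0.3   0.57  1.77 -0.    0.81  0.3 ]
(0.517, 0.234) 1.57 0.25 [ 0.3   0.29  1.55 -0.    1.31  0.3 ]
(0.517, 0.234) 3.14 0.02 [ 0.3   0.57  1.77 -0.    0.81 -1.27]
(0.517, 0.234) 3.14 0.25 [ 0.3   0.29  1.55 -0.    1.31 -1.27]
(0.63, 0.16) -1.57 0.02 None
(0.63, 0.16) -1.57 0.25 None
(0.63, 0.16) 0 0.02 [ 0.14  0.65  1.57 -0.    0.92  1.71]
(0.63, 0.16) 0 0.25 [ 0.14  0.41  1.36 -0.    1.37  1.71]
(0.63, 0.16) 1.57 0.02 [ 0.14  0.65  1.57 -0.    0.92  0.14]
(0.63, 0.16) 1.57 0.25 [ 0.14  0.41  1.36 -0.    1.37  0.14]
(0.63, 0.16) 3.14 0.02 [ 0.14  0.65  1.57 -0.    0.92 -1.43]
(0.63, 0.16) 3.14 0.25 [ 0.14  0.41  1.36 -0.    1.37 -1.43]
(0.498, 0.108) -1.57 0.02 None
(0.498, 0.108) -1.57 0.25 None
(0.498, 0.108) 0 0.02 [ 0.08  0.51  1.9  -0.    0.73  1
[... 881 characters left out ...]
], [-0.96, -0.0, 0.29], [-0.29, -0.0, -0.96]] 336.1424939912049 2.7833
collar 0.97 [334. 290.] [0.3447 0.2253 0.0114] [101.  26.  75.] [ 0.318  0.201 -0.001] [0.367 0.249 0.014]
collar 0.74 [248. 264.] [0.3817 0.337  0.0113] [119.  32.  89.] [0.353 0.324 0.002] [0.403 0.352 0.014]
collar 0.57 [327. 160.] [0.5176 0.232  0.0156] [105. 107. 104.] [0.488 0.208 0.002] [0.542 0.258 0.018]
carousel 0.93 [377.  66.] [0.6361 0.1632 0.0111] [64. 50. 19.] [0.58  0.105 0.002] [0.69  0.217 0.028]
carousel 0.53 [168. 269.] [0.3818 0.4527 0.0213] [  8.  13. 137.] [ 0.314  0.425 -0.001] [0.492 0.491 0.027]
clamp 0.97 [424. 190.] [0.5    0.1087 0.0175] [ 17. 163. 155.] [0.47  0.078 0.003] [0.523 0.132 0.02 ]
```

Run:
```python
from h import *
c=capture("wrist")
cv2.imwrite("pics/w1c.png",cv2.resize(c["image"][40:300,200:500],None,fx=2,fy=2))
def rep(c,n,near,z,r):
    P,_,_=cloud(c); P=P[np.hypot(*(P[:,:2]-near).T)<r]
    Q=P[abs(P[:,2]-z)<.003]; (cc,rr)=cv2.minEnclosingCircle(Q[:,:2].astype(np.float32))
    print(n,np.round(cc,4),round(rr,4),len(Q),"zmed",np.median(Q[:,2]).round(4),"mean",Q.mean(0).round(4))
rep(c,"collar",(.517,.233),.016,.034)
rep(c,"clamp",(.499,.108),.018,.034)
rep(c,"hub",(.63,.16),.026,.034)
move_ptp([.544,-.173,.28],down(0))
c=capture("wrist"); cv2.imwrite("pics/w2.png",c["image"][:,100:560])
rep(c,"seat",(.55,-.173),.036,.04)
rep(c,"tip",(.55,-.173),.09,.03)
P,_,_=cloud(c); P=P[(np.hypot(P[:,0]-.55,P[:,1]+.173)<.04)&(P[:,2]>.045)]
for a,b in ((.045,.06),(.06,.075),(.075,.083),(.083,.095)):
    Q=P[(P[:,2]>a)&(P[:,2]<b)]; print(a,len(Q),Q.mean(0).round(4) if len(Q) else 0,Q.min(0).round(4) if len(Q) else 0,Q.max(0).round(4) if len(Q) else 0)
```

```text
collar [0.5163 0.2333] 0.025 886 zmed 0.0156 mean [0.5169 0.2334 0.0156]
clamp [0.4985 0.1077] 0.0259 890 zmed 0.0176 mean [0.499  0.1078 0.0176]
hub [0.6334 0.162 ] 0.022 838 zmed 0.0256 mean [0.6337 0.1621 0.0256]
seat [ 0.5495 -0.1756] 0.0301 1494 zmed 0.0358 mean [ 0.5517 -0.1754  0.0358]
tip [ 0.5498 -0.1754] 0.008 153 zmed 0.0896 mean [ 0.55   -0.1757  0.0895]
0.045 34 [ 0.558  -0.1757  0.0525] [ 0.553  -0.1848  0.0455] [ 0.5598 -0.166   0.0594]
0.06 41 [ 0.5578 -0.1751  0.0676] [ 0.5525 -0.1856  0.0601] [ 0.56   -0.1661  0.0745]
0.075 46 [ 0.5537 -0.1749  0.0809] [ 0.54   -0.185   0.0753] [ 0.5599 -0.1664  0.0829]
0.083 242 [ 0.5507 -0.1757  0.0878] [ 0.5401 -0.1849  0.083 ] [ 0.559  -0.1664  0.0916]
```

View pics/w1c.png

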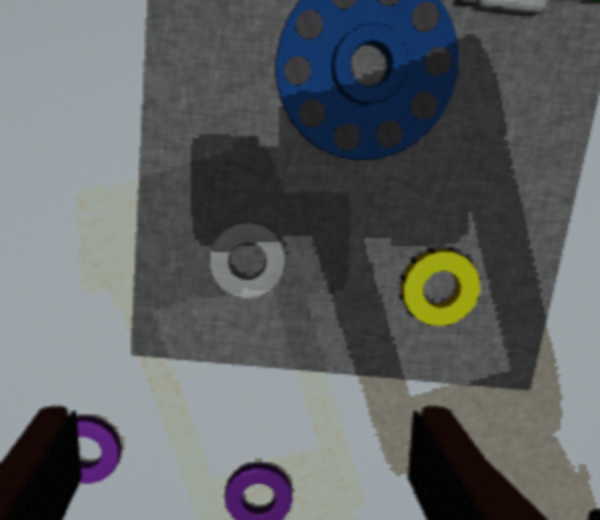

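View pics/w2.png

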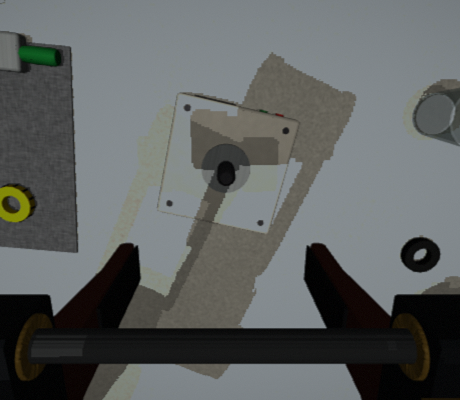

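Wrist crop: the grey collar is at (247,260), the carousel at (370,65) and the clamp at (441,287), with the purple rings kept apart. The second wrist view shows the spindle at (226,172) on the drive. The measured radii and heights match the given sizes. Next I grasp the collar, squeezing it twice at right angles to centre it and calibrate the camera bias.

```bash
cat >> h.py <<'E'
def pick(xy,z):
    x,y=xy
    move_ptp([x,y,z+.06],down(np.pi/2)); servo_line([x,y,z],rate=.12); move_gripper(.04)
    print("gap1",current_finger_gap()); move_gripper(.075)
    servo_line([x,y,z+.04],rate=.2); move_ptp([x,y,z+.04],down(0)); servo_line([x,y,z],rate=.12)
    move_gripper(.04); print("gap2",current_finger_gap(),"tcp",current_position().round(4) if hasattr(current_position(),'round') else current_position())
def held(xy,z,r):
    c=capture("wrist"); P,_,_=cloud(c); P=P[np.hypot(*(P[:,:2]-xy).T)<.034]
    Q=P[abs(P[:,2]-z)<.003]
    if len(Q)<20: print("few",len(Q)); return c
    print("seen",np.round(cv2.minEnclosingCircle(Q[:,:2].astype(np.float32)),4) if 0 else cv2.minEnclosingCircle(Q[:,:2].astype(np.float32)),len(Q)); return c
E
python3 - <<'E'
from h import *
p=(.5163,.2333)
pick(p,.007)
move_gripper(.085); servo_line([*p,.15],rate=.2); move_ptp([*p,.28],down(0))
c=held(p,.016,.03); print(current_clock())
E
```

```text
gap1 0.048675963314289236
gap2 0.04949378474347245 tcp [0.5166 0.2333 0.0075]
seen ((0.5166689157485962, 0.23405662178993225), 0.024943731725215912) 885
13.175
```

```bash
cat >> h.py <<'E'
S=np.array([.5493,-.1763])
def insert(zt,off):
    """zt: height of underside when home, off: TCP above underside"""
    x,y=current_position()[:2]
    servo_line([x,y,.17],rate=.25); move_ptp([*S,.16],down(0)); servo_line([*S,.093+off],rate=.15)
    sleep(.2); f0=np.array(current_force()); p=S.copy()
    for z in np.linspace(.08,zt,4 if zt<.06 else 2):
        hit=servo_line([*p,z+off-(.0005 if z==zt else 0)],rate=.06,contact_N=12)
        f=np.array(current_force())-f0; print("z",round(z,4),hit,"tcp",np.round(current_position(),4),"f",f.round(1),"gap",round(current_finger_gap(),4))
        if hit: break
    print(current_clock())
E
python3 - <<'E'
from h import *
p=(.5164,.2334)
move_ptp([*p,.06],down(0)); servo_line([*p,.007],rate=.15); move_gripper(.04); print(current_position(),current_finger_gap())
insert(.036,.0035)
E
```

```text
[0.5165842  0.23339802 0.00729674] 0.04913532893516159
z 0.08 False tcp [ 0.5487 -0.1761  0.0829] f [-0.   0.6 -0.7] gap 0.0491
z 0.0653 False tcp [ 0.5488 -0.1761  0.0682] f [-0.3  1.  -0. ] gap 0.0497
z 0.0507 False tcp [ 0.5488 -0.1761  0.0536] f [ 0.2  0.7 -0.3] gap 0.0493
z 0.036 False tcp [ 0.5489 -0.1761  0.0385] f [-0.8  0.8 -0.4] gap 0.0499
19.8583
```

Run:
```python
from h import *
print(servo_line([*S,.0365],rate=.03,contact_N=8),current_position(),current_force())
move_gripper(.085); servo_line([*S,.15],rate=.25); move_ptp([*S,.28],down(0))
c=held(S,.048,.03); print(current_clock()); cv2.imwrite("pics/w3.png",c["image"][60:280,200:460])
P,_,_=cloud(c); P=P[(np.hypot(*(P[:,:2]-S).T)<.026)&(np.hypot(*(P[:,:2]-S).T)>.014)]; print(np.percentile(P[:,2],[5,50,95]))
move_ptp([.6334,.162,.2],down(0)) 
held((.6334,.162),.0256,.03)
```

```text
False [ 0.54931654 -0.17617079  0.03744177] [-2.1149006   1.5219321   9.41285804]
seen ((0.549751341342926, -0.17572392523288727), 0.02486627921462059) 923
22.0667
[0.04488533 0.37486025 0.37655747]
seen ((0.6337329149246216, 0.16153977811336517), 0.022030776366591454) 961
```

View pics/w3.png

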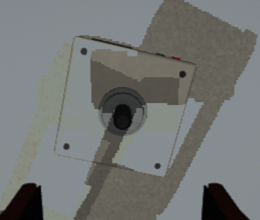

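The wrist view shows the collar round the spindle at (122,112) in the crop. Its top is at 0.048 m and it is concentric with the seat, so it is home. Next is the carousel.

Run:
```python
from h import *
pick((.6333,.1611),.0150); z=current_position()[2]
insert(.048,z-.004)
print(servo_line([*S,.048+z-.004-.002],rate=.03,contact_N=8),current_position(),z,current_force())
```

```text
gap1 0.04297302064906658
gap2 0.042188562103460496 tcp [0.6336 0.1612 0.0154]
z 0.08 False tcp [ 0.5487 -0.1761  0.0908] f [ 0.2 -0.3 -0.8] gap 0.0424
z 0.0693 False tcp [ 0.5488 -0.1761  0.0801] f [-0.5  0.7 -1.3] gap 0.0426
z 0.0587 False tcp [ 0.5489 -0.1761  0.0695] f [ 0.1  0.1 -0.9] gap 0.0426
z 0.048 True tcp [ 0.5499 -0.1768  0.0586] f [-0.3 -0.5  4.1] gap 0.0422
33.8417
False [ 0.54998099 -0.17678616  0.05860773] 0.015435359669675363 [-2.6727514   0.3350353  11.69342775]
```

Run:
```python
from h import *
move_gripper(.085); servo_line([*S,.15],rate=.25); move_ptp([*S,.28],down(0))
c=held(S,.070,.03); P,_,_=cloud(c); d=np.hypot(*(P[:,:2]-S).T)
for a,b in ((.015,.021),(.028,.053)):
    Q=P[(d>a)&(d<b)&(P[:,2]<.12)]; Q=Q[Q[:,2]>np.median(Q[:,2])-.003]; A=np.c_[Q[:,:2]-S,np.ones(len(Q))]; print(np.median(Q[:,2]),np.linalg.lstsq(A,Q[:,2],rcond=None)[0].round(4))
cv2.imwrite("pics/w4.png",c["image"][20:300,160:480])
print(current_clock())
```

```text
seen ((0.5505108833312988, -0.17633038759231567), 0.021879609674215317) 772
0.06980137267424158 [0.007  0.0011 0.0698]
0.05495687898565413 [0.0002 0.0002 0.055 ]
36.05
```

View pics/w4.png

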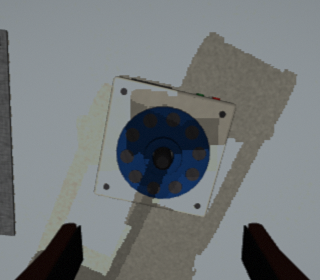

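The carousel lies flat round the spindle at (162,158) in the crop. The disc top is at 0.055 m and the hub at 0.070 m, both as expected when home. Next is the clamp.

Run:
```python
from h import *
pick((.4982,.107),.008); z=current_position()[2]
insert(.070,z-.004)
print(servo_line([*S,.070+z-.004-.002],rate=.03,contact_N=8),current_position(),z,current_force())
move_gripper(.085); servo_line([*S,.15],rate=.25); move_ptp([*S,.28],down(0))
c=held(S,.084,.03); P,_,_=cloud(c); d=np.hypot(*(P[:,:2]-S).T)
for a,b in ((.015,.022),(.030,.053)):
    Q=P[(d>a)&(d<b)&(P[:,2]<.12)]; Q=Q[Q[:,2]>np.median(Q[:,2])-.003]; A=np.c_[Q[:,:2]-S,np.ones(len(Q))]; print(np.median(Q[:,2]),np.linalg.lstsq(A,Q[:,2],rcond=None)[0].round(4))
cv2.imwrite("pics/w5.png",c["image"][20:300,160:480])
print(current_clock())
```

```text
gap1 0.04940130424447483
gap2 0.04913063843705353 tcp [0.4986 0.107  0.0085]
z 0.08 False tcp [ 0.5487 -0.1761  0.0838] f [-0.4  1.3 -0.8] gap 0.0492
z 0.07 True tcp [ 0.5501 -0.1768  0.0735] f [-0.9  0.5  4.3] gap 0.049
45.375
False [ 0.55012648 -0.17681347  0.07342455] 0.00847992746395776 [-0.43480621  0.39532174  9.89893035]
seen ((0.5506775379180908, -0.17617659270763397), 0.025771303102374077) 1375
0.08379961339108538 [0.0029 0.0012 0.0838]
0.0549925209087143 [0.0003 0.     0.055 ]
47.4417
```

View pics/w5.png

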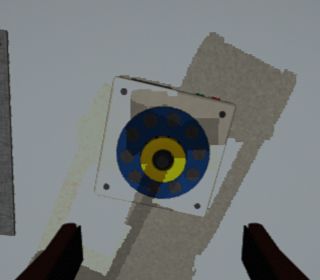

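The clamp sits on the hub at (162,160) in the crop. Its top is at 0.084 m, flat and centred within about 1 mm. I'm handing the job in.

```bash
python3 -c "
from bench import *
print(close_job())"
```

```text
the job is handed in; nothing more can be done
None
```

I put the collar, carousel and clamp ring on the spindle in that order and handed the job in at about 47 s; the wrist camera showed each one flat, at its home height and centred to about 1 mm, but no verdict came back.

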